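# Put the mixed-up microscope objectives back on their own seats

### The job

The three microscope objectives have been put back on the wrong seats: move each one to the seat whose rim has the colour of its band, using the spare white seat to park one on the way. They are delicate optics, so keep them upright, set them down gently rather than dropping them, and never stand one on the bare bench. Leave the oil bottle, the Petri dish and the slide box where they are, and let go of everything at the end.

Things in the scene. Friction and masses are not known exactly. Their poses are not given: they have to be found in the camera images.
- obj_red_mid (a point): Objective with a red band: loose upright steel barrel, 28 mm diameter, 60 mm tall, 100 to 210 g; black cap as its foot (32 mm diameter, lowest 12 mm); red band and shoulder 39 to 45 mm above the foot, narrower steel nose (19 mm) above. This point: on its axis, 30 mm above its foot; z axis up the barrel; round, so yaw is meaningless. Starts on a seat of another colour.
- obj_yellow_mid (a point): Objective with a yellow band: loose upright steel barrel, 28 mm diameter, 60 mm tall, 100 to 210 g; black cap as its foot (32 mm diameter, lowest 12 mm); yellow band and shoulder 39 to 45 mm above the foot, narrower steel nose (19 mm) above. This point: on its axis, 30 mm above its foot; z axis up the barrel; round, so yaw is meaningless. Starts on a seat of another colour.
- obj_blue_mid (a point): Objective with a blue band: loose upright steel barrel, 28 mm diameter, 60 mm tall, 100 to 210 g; black cap as its foot (32 mm diameter, lowest 12 mm); blue band and shoulder 39 to 45 mm above the foot, narrower steel nose (19 mm) above. This point: on its axis, 30 mm above its foot; z axis up the barrel; round, so yaw is meaningless. Starts on a seat of another colour.
- seat_red: Round fixed seat with a red rim, 72 mm outer and 58 mm inner diameter, rim top 14 mm above the bench; inside it a flat black rubber pad 10 mm above the bench, on which one objective stands. Home of the red-banded objective. Origin: centre of its underside, on the bench top (z = 0); z up.
- seat_yellow: Round fixed seat with a yellow rim, 72 mm outer and 58 mm inner diameter, rim top 14 mm above the bench; inside it a flat black rubber pad 10 mm above the bench, on which one objective stands. Home of the yellow-banded objective. Origin: centre of its underside, on the bench top (z = 0); z up.
- seat_blue: Round fixed seat with a blue rim, 72 mm outer and 58 mm inner diameter, rim top 14 mm above the bench; inside it a flat black rubber pad 10 mm above the bench, on which one objective stands. Home of the blue-banded objective. Origin: centre of its underside, on the bench top (z = 0); z up.
- seat_spare: Round fixed seat with a white rim, 72 mm outer and 58 mm inner diameter, rim top 14 mm above the bench; inside it a flat black rubber pad 10 mm above the bench, on which one objective stands. Spare: home of none, empty at the start. Origin: centre of its underside, on the bench top (z = 0); z up.
- oil_bottle: Bystander: small amber bottle of immersion oil with a pale label and a black cap, 28 mm in diameter, 60 mm tall, loose, standing among the seats. Origin: centre of its underside, z up.
- petri_dish: Bystander: closed, pale translucent Petri dish with a pink spot, 90 mm in diameter, 16 mm high, loose. Origin: centre of its underside, z up.
- slide_box: Bystander: closed brown wooden slide box, 92 mm along its x by 167 mm along its y, 36 mm high, loose. Origin: centre of its underside, z up.

How it is judged (in metres and radians):
On the way:
1. one of the objectives is parked upright on the spare white seat (((horizontal distance between obj_red_mid and seat_spare below 0.015 m and height (world z) of obj_red_mid between 0.036 and 0.044 m and angle between obj_red_mid's own z axis and vertical below 0.07 rad) or (horizontal distance between obj_yellow_mid and seat_spare below 0.015 m and height (world z) of obj_yellow_mid between 0.036 and 0.044 m and angle between obj_yellow_mid's own z axis and vertical below 0.07 rad) or (horizontal distance between obj_blue_mid and seat_spare below 0.015 m and height (world z) of obj_blue_mid between 0.036 and 0.044 m and angle between obj_blue_mid's own z axis and vertical below 0.07 rad))), for 0.2 s.
At the end, for the whole second after the job is handed in: Each objective stands upright (within 0.07 rad) and at rest on the rubber pad of the seat of its own colour, inside the rim: its axis within 15 mm of the seat's centre, its mid point 36 to 44 mm above the bench (horizontal distance between obj_red_mid and seat_red below 0.015 m and height (world z) of obj_red_mid between 0.036 and 0.044 m and angle between each of obj_red_mid, obj_yellow_mid, obj_blue_mid's own z axis and vertical below 0.07 rad and linear speed of each of obj_red, obj_yellow, obj_blue below 0.02 m/s and horizontal distance between obj_yellow_mid and seat_yellow below 0.015 m and height (world z) of obj_yellow_mid between 0.036 and 0.044 m and horizontal distance between obj_blue_mid and seat_blue below 0.015 m and height (world z) of obj_blue_mid between 0.036 and 0.044 m); the robot touches nothing.
It fails at once if an objective is tipped over (more than 0.6 rad from upright) (angle between any of obj_red_mid, obj_yellow_mid, obj_blue_mid's own z axis and vertical above 0.6 rad).
It fails at once if an objective is put down on the bare bench (its mid point lower than 34 mm) (height (world z) of any of obj_red_mid, obj_yellow_mid, obj_blue_mid below 0.034 m).
It fails at once if an objective is dropped (faster than 0.6 m/s while the fingers do not hold it) ((linear speed of obj_red above 0.6 m/s and contact force between the fingers and obj_red below 0.05 N) or (linear speed of obj_yellow above 0.6 m/s and contact force between the fingers and obj_yellow below 0.05 N) or (linear speed of obj_blue above 0.6 m/s and contact force between the fingers and obj_blue below 0.05 N)).
It fails at once if a bystander is moved more than 25 mm (distance of any of oil_bottle, petri_dish, slide_box from where it was at the start of the episode above 0.025 m).
It also fails if it takes over 118 s, if anything falls off the work surface, if the arm or the gripper's body presses on something with over 40 N, if the wrist force passes 120 N, or if a joint passes its speed limit or range.

### The arm

A 7-joint arm with a two-finger parallel gripper is mounted at the origin on the work surface. World frame = base frame: x ahead of the robot, y to its left, z up, the work surface at z = 0. Lengths are in m, angles in degrees, forces in N, time in s.
With the tool pointing down it reaches from about 0.425 to 0.875 m from the base axis. Payload 4.7 kg.
Tool frame: the origin (TCP) lies at the very end of the fingers, on their centre line; the grasp point (between the pads) lies 19 mm behind it; z points along the fingers, y is the line along which they close (so a half turn about z gives the same grasp; the last joint's range is limited). The gripper opens to 87 mm and grips with 3 to 60 N. Pads are 19 mm wide; open, the fingers measure 117 mm over their backs; the gripper's body (75 mm by 190 mm) begins 51 mm behind the grasp point.
Start: joints at [-68.176, 18.392, -4.016, 83.108, 1.295, 78.541, -3.26], TCP at [0.233, 0.607, 0.194] pointing down, gripper open.
Joint ranges: [-163.93, 163.93], [-17.29, 119.83], [-79.2, 71.16], [3.27, 140.29], [-89.18, 269.18], [5.43, 117.66], [-154.24, 154.24]. Speed limits (degrees/s): [147.25, 147.25, 180, 180, 180, 180, 180].

### API

Orientations are given as [roll, pitch, yaw] about the fixed x, y, z axes, in that order (R = Rz(yaw) Ry(pitch) Rx(roll)).
In Python, from cell import get_obs, eyes, env gives the robot as it stands.
- The arm moves only by the tool servo_tool, never from a script. Its argument "series" is a list that holds one entry, the list of rows, each a list of 7 numbers: the shift along the tool's x, y, z in units of 300 mm (1.0 is 300 mm), then the turn, a rotation vector about the tool's x, y, z in units of pi rad (1.0 is pi rad), then the opening, from 0 (shut) to 1 (fully open). In form: [[[tx, ty, tz, wx, wy, wz, gripper], ...]]. A call has 1 to 12 rows; each row is the pose to reach, as a shift and turn from the pose commanded when the call began, along the tool's axes at that moment, turning the shorter way round; what a row does not reach only later rows make up. A row lasts 1/12 s, in which the tool goes at most 41.7 mm and 7.16 degrees, less where a joint would pass 70% of its speed; a pose out of reach is approached as far as the arm can. A call with a number of a shift or a turn outside -1 to 1 is refused whole. A call with a gripper value outside its range is refused whole. The fingers move at their own pace and stop on an object; "grip_force" is the grip in N (left out, the last holds). Time passes only in rows, so rows that repeat a pose let the fingers close. It gives the time, the measured TCP pose, the force, the opening and the grip force at its end, in the units of the state.
- get_obs(): the state, without advancing time (a new reading comes with each control period).
- eyes.read_camera(name): name is "side" or "top" or "wrist"; returns a dict with "frame" (400x640x3 uint8, red, green, blue), "depth" (400x640 float32, m along the optical axis (not along the pixel's ray), 0 where there is no reading), "fx", "fy", "cx", "cy" (pixels), "origin" and "rotation" of the camera in the world; the wrist camera has in their place "mount" (4x4, takes a point from camera to tool coordinates, whose origin is the TCP and whose axes are the flange's). Camera axes: x right, y down, z forward; pixel columns grow to the right and rows downward; lengths in m; the calibration is good to about 2 mm. The wrist camera is an equidistant fisheye: a pixel r from the principal point sees the ray r / f radians off the axis. A picture is of the moment at which its call begins: read the wrist's pose just before it.
- env.sign_off(): hands the job in; it is judged then, once.
The state is a dict: "time_s": time; "qpos": joint angles; "joint_velocities": joint speeds; "effort": joint torques, N m; "tool_pos": TCP position; "tool_rot": TCP orientation; "force": force on the tool from outside, world axes, zero at the start; "wrist_torque": the same for the moment, N m; "grip_width": finger opening in m; "grasp_force": force on a finger pad.
Only numpy, scipy, OpenCV 4.12 (cv2) and the standard library are available. Lean on these libraries where they do the work, as an engineer would, in place of code of your own. Each camera call takes 0.05 s, during which the arm holds its last target. There are 200 camera calls.

## Working session

There is one attempt and no reset: what is moved stays moved. The work goes in short steps, Python scripts to look and compute and a tool call to move; the robot and the scene stay as the last step left them, time stands still between calls to the robot, and variables do not carry over. Pictures are saved under pics/ and viewed, at most 14 in all, crops included, and the job is handed in when it is done.

Besides the shell and the picture viewer there is one more tool, called after "Emit:" as name(argument=value, ...) on one line, values as JSON. servo_tool: Moves the arm, as the interface text tells. Shifts and turns lie within -1 to 1; 1 stands for 300 mm of shift or pi rad of turn. Its arguments: {"type":"object","properties":{"series":{"type":"array"},"grip_force":{"type":"number"}},"required":["series"]}

```bash
mkdir -p pics; python3 - <<'E'
from cell import get_obs, eyes, env
import cv2, pickle
o=get_obs(); print({k:o[k] for k in ("time_s","tool_pos","tool_rot","grip_width","force")})
for n in("top","side"):
    d=eyes.read_camera(n); pickle.dump(d,open(n+".pkl","wb")); cv2.imwrite(f"pics/{n}0.png",d["frame"][:,:,::-1]); print(n,d["origin"],d["rotation"],d["fx"],d["cx"],d["cy"])
E
```

```text
{'time_s': 0.0, 'tool_pos': array([0.23294083, 0.60617223, 0.19314943]), 'tool_rot': array([-1.79889467e+02,  5.44487976e-03,  1.58984080e+02]), 'grip_width': 0.08689948429688683, 'force': array([-0.33078323, -0.3884628 ,  0.10161487])}
top [ 0.42180151 -0.01282689  0.88301597] [-172.18633522    1.16059714  -90.46522283] 378.3202020190586 317.81086934894313 201.13209142668958
side [0.26208267 0.51633628 0.61867643] [-1.34843960e+02  1.32228141e-01 -1.49785817e+02] 397.013389519309 320.2530063715009 200.0600208329186
```

View pics/top0.png

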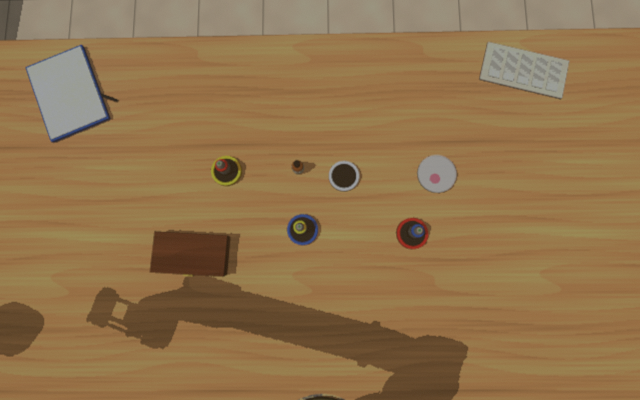

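View pics/side0.png

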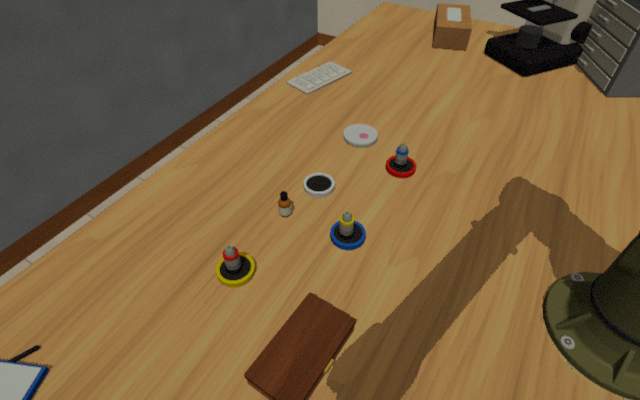

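The top view shows the red objective on the yellow seat (226,170), the yellow on the blue seat (303,229) and the blue on the red seat (412,233). The spare seat is at (344,176), the bottle at (297,166) and the dish at (437,174). The side view agrees.

```bash
cat > h.py <<'E'
import numpy as np, cv2
from scipy.spatial.transform import Rotation as R
def rays(d,u,v):
    p=np.stack([(u-d["cx"])/d["fx"],(v-d["cy"])/d["fy"],np.ones(np.shape(u))],-1)
    return p@R.from_euler("xyz",d["rotation"],degrees=True).as_matrix().T
def plane(d,u,v,z):
    r=rays(d,np.asarray(u,float),np.asarray(v,float)); return d["origin"]+r*((z-d["origin"][2])/r[...,2])[...,None]
def cloud(d):
    v,u=np.mgrid[:400,:640].astype(float)
    return d["origin"]+rays(d,u,v)*d["depth"][...,None]
HUE={"yellow":[(22,35)],"blue":[(105,130)],"red":[(0,5),(174,180)]}
def mask(d,c):
    h=cv2.cvtColor(d["frame"],cv2.COLOR_RGB2HSV)
    m=np.zeros(h.shape[:2],bool)
    for a,b in HUE[c]: m|=(h[...,0]>=a)&(h[...,0]<=b)&(h[...,1]>165)&(h[...,2]>70)
    return m
E
python3 - <<'E'
from h import *; import pickle
for n,(x0,x1,y0,y1) in {"top":(195,445,140,265),"side":(205,430,115,290)}.items():
    d=pickle.load(open(n+".pkl","rb"))
    cv2.imwrite(f"pics/{n}c.png",cv2.resize(d["frame"][y0:y1,x0:x1,::-1],None,fx=3.2,fy=3.2,interpolation=cv2.INTER_CUBIC))
    P=cloud(d); roi=np.zeros((400,640),bool); roi[y0:y1,x0:x1]=1
    k,l,s,c=cv2.connectedComponentsWithStats((roi&(P[...,2]>.03)&(P[...,2]<.09)&(P[...,0]>.45)).astype(np.uint8))
    for i in range(1,k):
        if s[i,4]>8:
            q=P[l==i]; t=q[q[:,2]>q[:,2].max()-.012]; print(n,"tall",c[i].round(),s[i,4],q.mean(0).round(4),"top",t.mean(0).round(4),q[:,2].max().round(3))
    for col in HUE:
        k,l,s,c=cv2.connectedComponentsWithStats((roi&mask(d,col)).astype(np.uint8))
        for i in range(1,k):
            if s[i,4]>6:
                v,u=np.nonzero(l==i); q=plane(d,u,v,.012)
                (ctr,r)=cv2.minEnclosingCircle(q[:,:2].astype(np.float32))
                print(n,col,c[i].round(),s[i,4],"circ",np.round(ctr,4),round(r*2,4))
E
```

```text
top tall [222. 166.] 168 [0.6171 0.2183 0.0555] top [0.6185 0.22   0.0678] 0.073
top tall [297. 166.] 119 [0.6175 0.0501 0.0453] top [0.62   0.0508 0.0592] 0.063
top tall [299. 227.] 143 [0.4777 0.0437 0.0589] top [0.4786 0.0445 0.068 ] 0.073
top tall [416. 231.] 167 [ 0.4677 -0.2093  0.0571] top [ 0.4681 -0.2112  0.0683] 0.075
top tall [210. 238.] 236 [0.4577 0.2457 0.0363] top [0.4577 0.2457 0.0363] 0.04
top yellow [226. 172.] 217 circ [0.6176 0.2203] 0.0718
top yellow [299. 227.] 42 circ [0.4832 0.0471] 0.03
top red [222. 166.] 38 circ [0.6304 0.2323] 0.0278
top red [411. 233.] 234 circ [ 0.466  -0.2109] 0.0705
side tall [402. 153.] 192 [ 0.4661 -0.2049  0.0503] top [ 0.4674 -0.2089  0.0648] 0.07
side tall [284. 200.] 153 [0.618 0.055 0.044] top [0.6195 0.0531 0.0557] 0.06
side tall [347. 222.] 251 [0.476  0.0514 0.0516] top [0.4777 0.0483 0.0652] 0.07
side tall [231. 256.] 303 [0.6153 0.2262 0.0516] top [0.618  0.2237 0.0653] 0.07
side yellow [346. 221.] 76 circ [0.4944 0.0113] 0.0338
side yellow [236. 273.] 446 circ [0.6161 0.225 ] 0.0782
side blue [401. 152.] 32 circ [ 0.4837 -0.2609] 0.0287
side blue [347. 238.] 295 circ [0.4737 0.0451] 0.0757
side red [400. 169.] 245 circ [ 0.4633 -0.2047] 0.0814
side red [231. 256.] 81 circ [0.646  0.2023] 0.0324
```

View pics/topc.png

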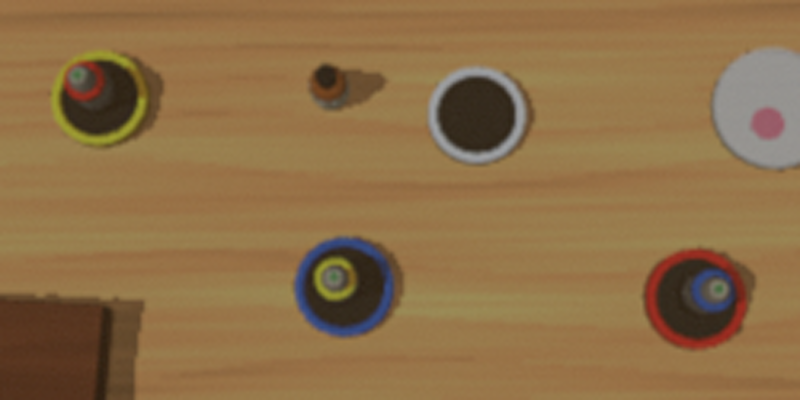

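View pics/sidec.png

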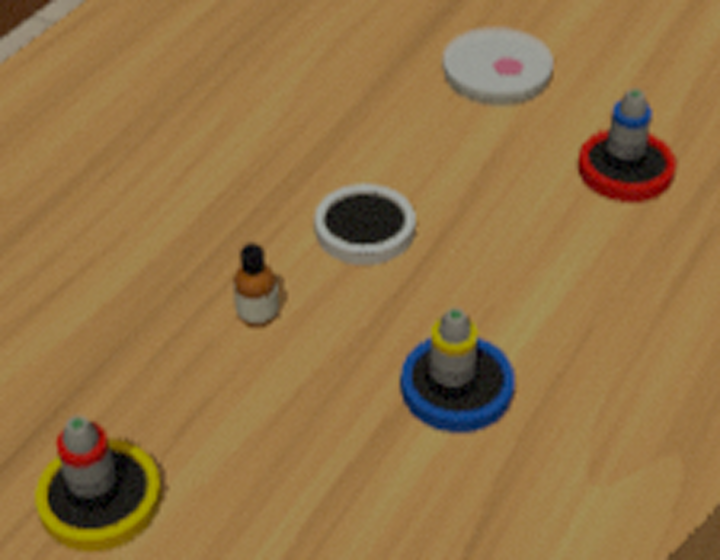

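In the 3.2x top crop:

| Item | Crop pixel positions |
|---|---|
| Rim centres | yellow (99.5,98), white (477.5,115.5), blue (345,286), red (695.5,298) |
| Nose tips | red (78,76), yellow (334,277), blue (718,289) |
| Bottle cap | (326,76) |

In the side crop:

| Item | Crop pixel positions |
|---|---|
| Nose tips | red (78,424), yellow (456,315), blue (635,94) |
| Rim centres | yellow (99,490), white (365,220), blue (458,379), red (627,162) |

```bash
python3 - <<'E'
from h import *; import pickle
d={n:pickle.load(open(n+".pkl","rb")) for n in("top","side")}
off={"top":(195,140),"side":(205,115)}
pts={"seatY":(.014,(99.5,98),(99,490)),"spare":(.014,(477.5,115.5),(365,220)),"seatB":(.014,(345,286),(458,379)),"seatR":(.014,(695.5,298),(627,162)),
"red":(.070,(78,76),(78,424)),"yel":(.070,(334,277),(456,315)),"blu":(.070,(718,289),(635,94)),"bottle":(.06,(326,76),(252,250))}
for k,(z,t,s) in pts.items():
    q=[plane(d[n],off[n][0]+(p[0]+.5)/3.2-.5,off[n][1]+(p[1]+.5)/3.2-.5,z)[:2].round(4) for n,p in(("top",t),("side",s))]
    print(k,*q,"reach",np.hypot(*q[0]).round(3))
E
```

```text
seatY [0.617  0.2202] [0.6152 0.223 ] reach 0.655
spare [ 0.6004 -0.0576] [ 0.599  -0.0526] reach 0.603
seatB [0.4769 0.0396] [0.4748 0.0448] reach 0.479
seatR [ 0.466  -0.2105] [ 0.4634 -0.2045] reach 0.511
red [0.6201 0.2206] [0.6202 0.2215] reach 0.658
yel [0.4795 0.0436] [0.479 0.045] reach 0.481
blu [ 0.469 -0.213] [ 0.4685 -0.2112] reach 0.515
bottle [0.6203 0.0497] [0.6213 0.051 ] reach 0.622
```

Emit:
servo_tool(series=[[[-0.07,-0.07,0,0,0,0.035,1],[-0.15,-0.15,0,0,0,0.07,1],[-0.23,-0.23,0,0,0,0.105,1],[-0.31,-0.31,0,0,0,0.14,1],[-0.39,-0.39,0,0,0,0.175,1],[-0.47,-0.47,0,0,0,0.21,1],[-0.55,-0.55,0,0,0,0.245,1],[-0.63,-0.63,0,0,0,0.28,1],[-0.69,-0.69,0,0,0,0.315,1],[-0.72,-0.727,0,0,0,0.35,1],[-0.72,-0.727,0,0,0,0.383,1],[-0.72,-0.727,0,0,0,0.383,1]]])

```text
time_s: 1.1
tool_pos: [0.357, 0.3245, 0.1942]
tool_rot: [-180.0, -0.0, 89.8]
force: [-1.0, 0.8, 0.1]
grip_width: 0.0871
grasp_force: 0.0
```

Emit:
servo_tool(series=[[[-0.06,0.03,0,0,0,0,1],[-0.15,0.07,0.02,0,0,0,1],[-0.26,0.12,0.04,0,0,0,1],[-0.37,0.17,0.06,0,0,0,1],[-0.48,0.22,0.08,0,0,0,1],[-0.59,0.27,0.1,0,0,0,1],[-0.7,0.32,0.12,0,0,0,1],[-0.8,0.36,0.14,0,0,0,1],[-0.88,0.39,0.147,0,0,0,1],[-0.92,0.4,0.147,0,0,0,1],[-0.935,0.408,0.147,0,0,0,1],[-0.935,0.408,0.147,0,0,0,1]]])

```text
time_s: 2.1
tool_pos: [0.4795, 0.045, 0.15]
tool_rot: [-180.0, 0.0, 90.1]
force: [-0.5, 0.9, 0.3]
grip_width: 0.0872
grasp_force: 0.0
```

```bash
python3 - <<'E'
from cell import get_obs, eyes, env
import cv2, pickle
o=get_obs(); d=eyes.read_camera("wrist"); pickle.dump((o,d),open("w1.pkl","wb")); cv2.imwrite("pics/w1.png",d["frame"][:,:,::-1]); print(o["tool_pos"],o["tool_rot"],d["mount"],d["fx"],d["cx"],d["cy"])
E
```

```text
[0.4794864  0.04495095 0.15002538] [-1.79997956e+02  8.65866767e-03  9.00844951e+01] [[-1.55130033e-03 -9.61726472e-01 -2.74006908e-01  7.45797445e-02]
 [ 9.99998678e-01 -1.62539936e-03  4.33978683e-05 -5.40294241e-04]
 [-4.87107534e-04 -2.74006479e-01  9.61727723e-01 -1.90160528e-01]
 [ 0.00000000e+00  0.00000000e+00  0.00000000e+00  1.00000000e+00]] 309.70691628693146 313.4718663936457 194.96793324016193
```

View pics/w1.png

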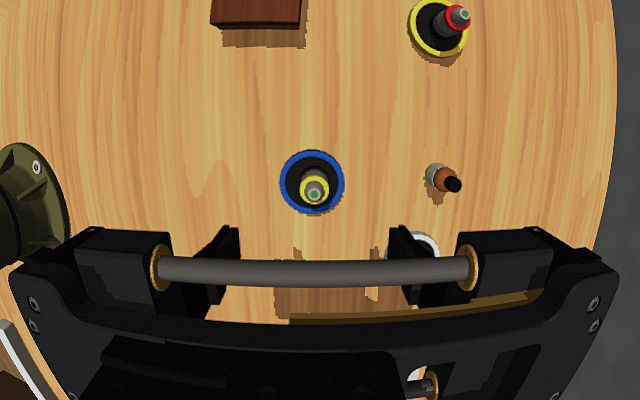

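The wrist view has the yellow nose tip at (314.5,194), the blue rim centre at (312,181.5), the bottle cap at (453,184) and the red nose tip at (464,14). I'll compute positions from these and compare them with the top view.

```bash
cat >> h.py <<'E'
def wrist(o,d,u,v,z):
    a=np.array([u-d["cx"],v-d["cy"]]); r=np.hypot(*a); th=r/d["fx"]
    ray=np.array([*(a/max(r,1e-9)*np.sin(th)),np.cos(th)]); M=np.array(d["mount"])
    Q=R.from_euler("xyz",o["tool_rot"],degrees=True).as_matrix()
    w=Q@M[:3,:3]@ray; c=Q@M[:3,3]+o["tool_pos"]; return (c+w*(z-c[2])/w[2]).round(4)
E
python3 - <<'E'
from h import *; import pickle
o,d=pickle.load(open("w1.pkl","rb"))
for n,u,v,z in(("yel",314.5,194,.07),("seatB",312,181.5,.014),("bottle",453,184,.06),("red",464,14,.07)): print(n,wrist(o,d,u,v,z))
E
```

```text
yel [0.4799 0.0435 0.07  ]
seatB [0.4774 0.0417 0.014 ]
bottle [0.6185 0.0511 0.06  ]
red [0.6203 0.2192 0.07  ]
```

All views agree within 2 mm. I'll descend straight onto the yellow objective and grip it.

Emit:
servo_tool(series=[[[0,0,0.04,0,0,0,1],[0,0,0.1,0,0,0,1],[0,0,0.17,0,0,0,1],[0,0,0.24,0,0,0,1],[0,0,0.3,0,0,0,1],[0,0,0.35,0,0,0,1],[0,0,0.39,0,0,0,1],[0,0,0.41,0,0,0,1],[0,0,0.42,0,0,0,1],[0,0,0.423,0,0,0,1],[0,0,0.423,0,0,0,0.75],[0,0,0.423,0,0,0,0.6]]], grip_force=20)

```text
time_s: 3.15
tool_pos: [0.4798, 0.0458, 0.024]
tool_rot: [179.9, -0.0, 90.1]
force: [0.2, 0.5, 0.1]
grip_width: 0.08
grasp_force: 0.0
```

Emit:
servo_tool(series=[[[0,0,0,0,0,0,0.5],[0,0,0,0,0,0,0.4],[0,0,0,0,0,0,0.35],[0,0,0,0,0,0,0.3],[0,0,0,0,0,0,0.2],[0,0,0,0,0,0,0],[0,0,0,0,0,0,0],[0,0,0,0,0,0,0],[0,0,0,0,0,0,0],[0,0,0,0,0,0,0]]])

```text
time_s: 3.98
tool_pos: [0.4793, 0.0453, 0.0233]
tool_rot: [180.0, -0.0, 90.0]
force: [-0.1, 1.1, 0.5]
grip_width: 0.0264
grasp_force: 20.0
```

Emit:
servo_tool(series=[[[0,0,-0.005,0,0,0,0],[0,0,-0.015,0,0,0,0],[0,0,-0.035,0,0,0,0],[0,0,-0.065,0,0,0,0],[0,0,-0.1,0,0,0,0],[0,0,-0.14,0,0,0,0],[0,0,-0.18,0,0,0,0],[0,0,-0.22,0,0,0,0],[0,0,-0.255,0,0,0,0],[0,0,-0.28,0,0,0,0],[0,0,-0.295,0,0,0,0],[0,0,-0.3,0,0,0,0]]])

```text
time_s: 4.98
tool_pos: [0.4797, 0.0455, 0.1143]
tool_rot: [179.9, -0.0, 90.0]
force: [0.1, -1.0, -1.6]
grip_width: 0.0267
grasp_force: 20.0
```

Emit:
servo_tool(series=[[[-0.006,0.007,0,0,0,0,0],[-0.022,0.026,0,0,0,0,0],[-0.05,0.06,0,0,0,0,0],[-0.09,0.108,0,0,0,0,0],[-0.135,0.162,0,0,0,0,0],[-0.18,0.217,0,0,0,0,0],[-0.225,0.271,0,0,0,0,0],[-0.265,0.319,0,0,0,0,0],[-0.298,0.359,0,0,0,0,0],[-0.32,0.385,0,0,0,0,0],[-0.331,0.398,0,0,0,0,0],[-0.334,0.402,0,0,0,0,0]]])

```text
time_s: 5.98
tool_pos: [0.5999, -0.0558, 0.1126]
tool_rot: [-179.9, 0.0, 90.0]
force: [0.1, 0.7, -1.9]
grip_width: 0.0262
grasp_force: 20.0
```

```bash
python3 - <<'E'
from cell import get_obs, eyes, env
import cv2, pickle
o=get_obs(); d=eyes.read_camera("wrist"); pickle.dump((o,d),open("w2.pkl","wb")); cv2.imwrite("pics/w2.png",d["frame"][:,:,::-1]); print(o["tool_pos"],o["tool_rot"],o["force"])
E
```

```text
[ 0.59994631 -0.05578435  0.11257782] [-1.79938719e+02  4.98967632e-02  8.99818295e+01] [ 0.07619518  0.67775279 -1.93030698]
```

View pics/w2.png

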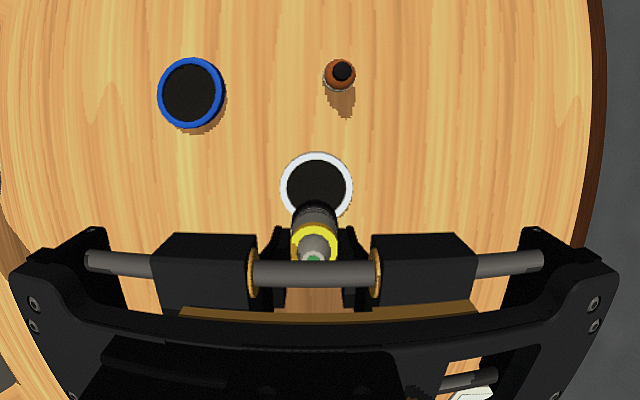

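The objective is held upright over the white seat, whose rim centre is at about (316.5,187.5). The blue rim centre is at (191.5,93) and the bottle cap at (342,70).

```bash
python3 - <<'E'
from h import *; import pickle
o,d=pickle.load(open("w2.pkl","rb"))
for n,u,v,z in(("spare",316.5,187.5,.014),("seatB",191.5,93,.014),("bottle",342,70,.06),("yelNose",312,257,.16)): print(n,wrist(o,d,u,v,z))
E
```

```text
spare [ 0.6022 -0.0561  0.014 ]
seatB [0.4818 0.039  0.014 ]
bottle [0.6215 0.0497 0.06  ]
yelNose [ 0.5987 -0.0551  0.16  ]
```

Emit:
servo_tool(series=[[[0,0,0.01,0,0,0,0],[0,0,0.035,0,0,0,0],[0,0,0.075,0,0,0,0],[0,0,0.115,0,0,0,0],[0,0,0.155,0,0,0,0],[0,0,0.195,0,0,0,0],[0,0,0.23,0,0,0,0],[0,0,0.255,0,0,0,0],[0,0,0.27,0,0,0,0],[0,0,0.28,0,0,0,0],[0,0,0.286,0,0,0,0],[0,0,0.29,0,0,0,0]]])

```text
time_s: 7.03
tool_pos: [0.6002, -0.0549, 0.0264]
tool_rot: [180.0, -0.0, 90.0]
force: [0.1, -1.6, -1.3]
grip_width: 0.0267
grasp_force: 20.0
```

Emit:
servo_tool(series=[[[0,0,0.003,0,0,0,0],[0,0,0.006,0,0,0,0],[0,0,0.008,0,0,0,0],[0,0,0.009,0,0,0,0],[0,0,0.009,0,0,0,0]]])

```text
time_s: 7.45
tool_pos: [0.5999, -0.0548, 0.0237]
tool_rot: [180.0, -0.0, 90.0]
force: [0.4, 0.1, -0.9]
grip_width: 0.0267
grasp_force: 20.0
```

Emit:
servo_tool(series=[[[0,0,0.001,0,0,0,0],[0,0,0.002,0,0,0,0],[0,0,0.002,0,0,0,0],[0,0,0.002,0,0,0,0]]])

```text
time_s: 7.78
tool_pos: [0.6001, -0.0547, 0.0233]
tool_rot: [180.0, -0.0, 90.0]
force: [-0.4, -0.3, 0.6]
grip_width: 0.0265
grasp_force: 20.0
```

Weight is off the arm, so it's resting on the pad. I'll release and rise.

Emit:
servo_tool(series=[[[0,0,0,0,0,0,0.32],[0,0,0,0,0,0,0.36],[0,0,0,0,0,0,0.42],[0,0,0,0,0,0,0.5],[0,0,0,0,0,0,0.6],[0,0,0,0,0,0,0.75],[0,0,0,0,0,0,0.9],[0,0,0,0,0,0,1],[0,0,0,0,0,0,1],[0,0,0,0,0,0,1]]])

```text
time_s: 8.62
tool_pos: [0.5999, -0.0548, 0.023]
tool_rot: [180.0, -0.0, 90.0]
force: [-0.3, 0.9, 0.5]
grip_width: 0.0751
grasp_force: 0.0
```

Emit:
servo_tool(series=[[[0,0,-0.02,0,0,0,1],[0,0,-0.06,0,0,0,1],[0,0,-0.11,0,0,0,1],[0,0,-0.17,0,0,0,1],[0,0,-0.23,0,0,0,1],[0,0,-0.29,0,0,0,1],[0,0,-0.35,0,0,0,1],[0,0,-0.4,0,0,0,1],[0,0,-0.423,0,0,0,1],[0,0,-0.423,0,0,0,1]]])

```text
time_s: 9.45
tool_pos: [0.6014, -0.0551, 0.1527]
tool_rot: [179.7, -0.0, 90.0]
force: [0.1, 0.1, 0.4]
grip_width: 0.0873
grasp_force: 0.0
```

Emit:
servo_tool(series=[[[-0.03,-0.025,0,0,0,0,1],[-0.08,-0.067,0,0,0,0,1],[-0.15,-0.125,0,0,0,0,1],[-0.22,-0.183,0,0,0,0,1],[-0.29,-0.241,0,0,0,0,1],[-0.36,-0.3,0,0,0,0,1],[-0.42,-0.35,0,0,0,0,1],[-0.47,-0.391,0,0,0,0,1],[-0.51,-0.425,0,0,0,0,1],[-0.525,-0.437,0,0,0,0,1],[-0.525,-0.437,0,0,0,0,1],[-0.525,-0.437,0,0,0,0,1]]])

```text
time_s: 10.45
tool_pos: [0.4691, -0.2117, 0.1496]
tool_rot: [180.0, -0.0, 90.1]
force: [-0.6, 0.3, -0.3]
grip_width: 0.0869
grasp_force: 0.0
```

```bash
python3 - <<'E'
from cell import get_obs, eyes, env
import cv2, pickle
o=get_obs(); d=eyes.read_camera("wrist"); pickle.dump((o,d),open("w3.pkl","wb")); cv2.imwrite("pics/w3.png",d["frame"][:,:,::-1]); print(o["tool_pos"],o["tool_rot"],o["qpos"].round(0))
E
```

```text
[ 0.46912971 -0.21167524  0.14958229] [ 1.79999110e+02 -3.60009650e-02  9.00698217e+01] [-20.   3.  43. 107.  -2.  71.  24.]
```

View pics/w3.png

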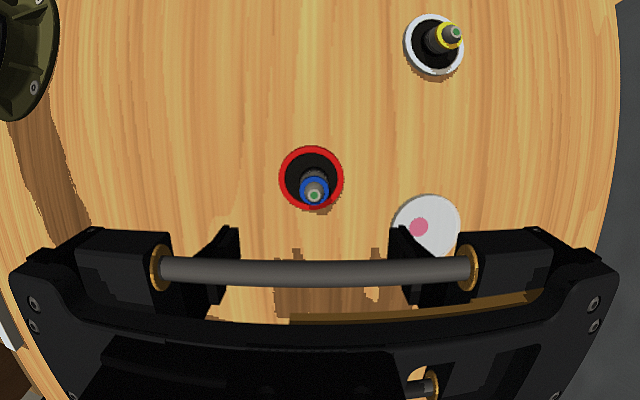

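The blue nose is at (314,195), centred between the fingers, and the red rim is at (311,178). Yellow stands upright on the white seat (nose 455,33). I'll descend and grip.

Emit:
servo_tool(series=[[[-0.004,0,0.04,0,0,0,1],[-0.004,0,0.1,0,0,0,1],[-0.004,0,0.17,0,0,0,1],[-0.004,0,0.24,0,0,0,1],[-0.004,0,0.3,0,0,0,1],[-0.004,0,0.35,0,0,0,1],[-0.004,0,0.39,0,0,0,1],[-0.004,0,0.41,0,0,0,1],[-0.004,0,0.42,0,0,0,1],[-0.004,0,0.423,0,0,0,1],[-0.004,0,0.423,0,0,0,0.75],[-0.004,0,0.423,0,0,0,0.6]]])

```text
time_s: 11.5
tool_pos: [0.4696, -0.2138, 0.0237]
tool_rot: [179.9, 0.0, 90.0]
force: [0.4, 0.7, 0.6]
grip_width: 0.0803
grasp_force: 0.0
```

Emit:
servo_tool(series=[[[0,0,0,0,0,0,0.5],[0,0,0,0,0,0,0.4],[0,0,0,0,0,0,0.35],[0,0,0,0,0,0,0.3],[0,0,0,0,0,0,0.2],[0,0,0,0,0,0,0],[0,0,0,0,0,0,0],[0,0,0,0,0,0,0],[0,0,0,0,0,0,0],[0,0,0,0,0,0,0]]])

```text
time_s: 12.33
tool_pos: [0.469, -0.2136, 0.023]
tool_rot: [180.0, 0.0, 90.0]
force: [0.9, -0.7, -1.4]
grip_width: 0.0264
grasp_force: 20.0
```

Emit:
servo_tool(series=[[[0,0,-0.005,0,0,0,0],[0,0,-0.015,0,0,0,0],[0,0,-0.035,0,0,0,0],[0,0,-0.065,0,0,0,0],[0,0,-0.1,0,0,0,0],[0,0,-0.14,0,0,0,0],[0,0,-0.18,0,0,0,0],[0,0,-0.22,0,0,0,0],[0,0,-0.255,0,0,0,0],[0,0,-0.28,0,0,0,0],[0,0,-0.295,0,0,0,0],[0,0,-0.3,0,0,0,0]]])

```text
time_s: 13.33
tool_pos: [0.4694, -0.2137, 0.1139]
tool_rot: [179.9, -0.0, 90.1]
force: [-0.6, -0.1, -2.2]
grip_width: 0.0264
grasp_force: 20.0
```

Emit:
servo_tool(series=[[[0.02,0.001,0,0,0,0,0],[0.07,0.003,0,0,0,0,0],[0.15,0.005,0,0,0,0,0],[0.24,0.008,0,0,0,0,0],[0.33,0.011,0,0,0,0,0],[0.42,0.014,0,0,0,0,0],[0.51,0.017,0,0,0,0,0],[0.6,0.02,0,0,0,0,0],[0.69,0.023,0,0,0,0,0],[0.77,0.026,0,0,0,0,0],[0.82,0.027,0,0,0,0,0],[0.847,0.028,0,0,0,0,0]]])

```text
time_s: 14.33
tool_pos: [0.4761, 0.0435, 0.1121]
tool_rot: [-179.9, -0.0, 90.3]
force: [-0.9, 0.3, -1.3]
grip_width: 0.0266
grasp_force: 20.0
```

Emit:
servo_tool(series=[[[0,0,0,0,0,0,0],[0,0,0.02,0,0,0,0],[0,0,0.06,0,0,0,0],[0,0,0.1,0,0,0,0],[0,0,0.14,0,0,0,0],[0,0,0.18,0,0,0,0],[0,0,0.215,0,0,0,0],[0,0,0.245,0,0,0,0],[0,0,0.265,0,0,0,0],[0,0,0.278,0,0,0,0],[0,0,0.286,0,0,0,0],[0,0,0.29,0,0,0,0]]])

```text
time_s: 15.33
tool_pos: [0.4772, 0.0404, 0.0259]
tool_rot: [180.0, 0.0, 90.0]
force: [-0.3, -0.1, -1.4]
grip_width: 0.0259
grasp_force: 20.0
```

Emit:
servo_tool(series=[[[0,0,0.003,0,0,0,0],[0,0,0.006,0,0,0,0],[0,0,0.008,0,0,0,0],[0,0,0.01,0,0,0,0],[0,0,0.01,0,0,0,0],[0,0,0.01,0,0,0,0]]])

```text
time_s: 15.83
tool_pos: [0.4772, 0.0406, 0.0231]
tool_rot: [180.0, -0.0, 90.0]
force: [-0.1, 0.5, -2.2]
grip_width: 0.0265
grasp_force: 20.0
```

Emit:
servo_tool(series=[[[0,0,0.001,0,0,0,0],[0,0,0.002,0,0,0,0],[0,0,0.002,0,0,0,0],[0,0,0.002,0,0,0,0]]])

```text
time_s: 16.17
tool_pos: [0.4775, 0.0406, 0.0228]
tool_rot: [180.0, -0.0, 90.0]
force: [-0.5, 0.5, 2.4]
grip_width: 0.0261
grasp_force: 20.0
```

Contact is made, so I'll release and rise.

Emit:
servo_tool(series=[[[0,0,0,0,0,0,0.32],[0,0,0,0,0,0,0.36],[0,0,0,0,0,0,0.42],[0,0,0,0,0,0,0.5],[0,0,0,0,0,0,0.6],[0,0,0,0,0,0,0.75],[0,0,0,0,0,0,0.9],[0,0,0,0,0,0,1],[0,0,0,0,0,0,1],[0,0,0,0,0,0,1]]])

```text
time_s: 17.0
tool_pos: [0.4771, 0.0405, 0.0224]
tool_rot: [180.0, -0.0, 90.0]
force: [0.7, 0.7, -0.1]
grip_width: 0.0753
grasp_force: 0.0
```

Emit:
servo_tool(series=[[[0,0,-0.02,0,0,0,1],[0,0,-0.06,0,0,0,1],[0,0,-0.11,0,0,0,1],[0,0,-0.17,0,0,0,1],[0,0,-0.23,0,0,0,1],[0,0,-0.29,0,0,0,1],[0,0,-0.35,0,0,0,1],[0,0,-0.4,0,0,0,1],[0,0,-0.423,0,0,0,1],[0,0,-0.423,0,0,0,1]]])

```text
time_s: 17.83
tool_pos: [0.4784, 0.0407, 0.1512]
tool_rot: [179.8, -0.1, 90.0]
force: [-0.1, 0.2, -0.7]
grip_width: 0.0872
grasp_force: 0.0
```

Emit:
servo_tool(series=[[[0.03,0.024,0,0,0,0,1],[0.09,0.072,0,0,0,0,1],[0.17,0.135,0,0,0,0,1],[0.25,0.199,0,0,0,0,1],[0.33,0.262,0,0,0,0,1],[0.41,0.326,0,0,0,0,1],[0.48,0.382,0,0,0,0,1],[0.54,0.429,0,0,0,0,1],[0.58,0.461,0,0,0,0,1],[0.6,0.477,0,0,0,0,1],[0.6,0.477,0,0,0,0,1],[0.6,0.477,0,0,0,0,1]]])

```text
time_s: 18.83
tool_pos: [0.6194, 0.2201, 0.1478]
tool_rot: [-179.9, 0.1, 90.0]
force: [-0.8, 0.3, -0.4]
grip_width: 0.0869
grasp_force: 0.0
```

```bash
python3 - <<'E'
from cell import get_obs, eyes, env
import cv2, pickle
o=get_obs(); d=eyes.read_camera("wrist"); pickle.dump((o,d),open("w4.pkl","wb")); cv2.imwrite("pics/w4.png",d["frame"][:,:,::-1]); print(o["tool_pos"],o["tool_rot"])
E
```

```text
[0.61939664 0.22007648 0.14784389] [-1.79883170e+02  9.22201222e-02  9.00421097e+01]
```

View pics/w4.png

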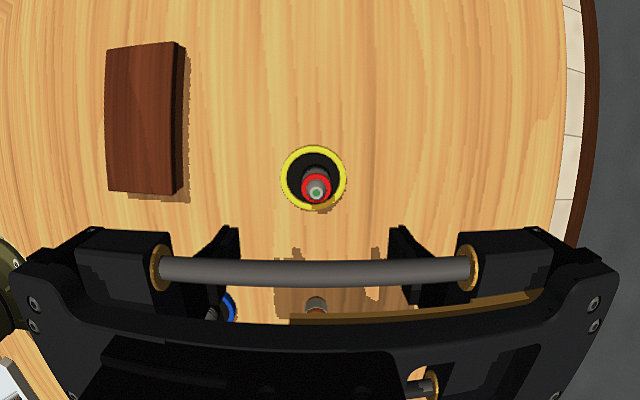

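The red nose at (316,192) is centred, and the yellow rim centre is at (313.5,178.5). I'll descend and grip.

Emit:
servo_tool(series=[[[-0.001,0.001,0.04,0,0,0,1],[-0.001,0.001,0.1,0,0,0,1],[-0.001,0.001,0.17,0,0,0,1],[-0.001,0.001,0.24,0,0,0,1],[-0.001,0.001,0.3,0,0,0,1],[-0.001,0.001,0.35,0,0,0,1],[-0.001,0.001,0.39,0,0,0,1],[-0.001,0.001,0.41,0,0,0,1],[-0.001,0.001,0.42,0,0,0,1],[-0.001,0.001,0.421,0,0,0,1],[-0.001,0.001,0.421,0,0,0,0.75],[-0.001,0.001,0.421,0,0,0,0.6]]])

```text
time_s: 19.88
tool_pos: [0.6212, 0.2205, 0.0241]
tool_rot: [179.9, -0.0, 90.0]
force: [-0.1, -0.1, 0.7]
grip_width: 0.0802
grasp_force: 0.0
```

Emit:
servo_tool(series=[[[0,0,0,0,0,0,0.5],[0,0,0,0,0,0,0.4],[0,0,0,0,0,0,0.35],[0,0,0,0,0,0,0.3],[0,0,0,0,0,0,0.2],[0,0,0,0,0,0,0],[0,0,0,0,0,0,0],[0,0,0,0,0,0,0],[0,0,0,0,0,0,0],[0,0,0,0,0,0,0]]])

```text
time_s: 20.72
tool_pos: [0.6206, 0.2203, 0.0231]
tool_rot: [180.0, -0.0, 90.0]
force: [-0.2, -0.4, -0.1]
grip_width: 0.0266
grasp_force: 20.0
```

Emit:
servo_tool(series=[[[0,0,-0.005,0,0,0,0],[0,0,-0.015,0,0,0,0],[0,0,-0.035,0,0,0,0],[0,0,-0.065,0,0,0,0],[0,0,-0.1,0,0,0,0],[0,0,-0.14,0,0,0,0],[0,0,-0.18,0,0,0,0],[0,0,-0.22,0,0,0,0],[0,0,-0.255,0,0,0,0],[0,0,-0.28,0,0,0,0],[0,0,-0.295,0,0,0,0],[0,0,-0.3,0,0,0,0]]])

```text
time_s: 21.72
tool_pos: [0.6208, 0.2205, 0.1141]
tool_rot: [179.9, -0.0, 90.0]
force: [-0.8, 0.7, -1.6]
grip_width: 0.0266
grasp_force: 20.0
```

```bash
python3 - <<'E'
from h import *; import pickle
for f,L in (("w4.pkl",(("red",316,192,.07),("seatY",313.5,178.5,.014))),("w3.pkl",(("blu",314,195,.07),("seatR",311,178,.014),("yelnose",456,32,.07),("spare",434,45,.014)))):
    o,d=pickle.load(open(f,"rb"))
    for n,u,v,z in L: print(n,wrist(o,d,u,v,z))
E
```

```text
red [0.621  0.2209 0.07  ]
seatY [0.6187 0.2205 0.014 ]
blu [ 0.4691 -0.2139  0.07  ]
seatR [ 0.466  -0.2108  0.014 ]
yelnose [ 0.6003 -0.0575  0.07  ]
spare [ 0.5998 -0.0603  0.014 ]
```

Emit:
servo_tool(series=[[[-0.01,-0.004,0,0,0,0,0],[-0.03,-0.011,0,0,0,0,0],[-0.07,-0.025,0,0,0,0,0],[-0.13,-0.047,0,0,0,0,0],[-0.2,-0.072,0,0,0,0,0],[-0.28,-0.1,0,0,0,0,0],[-0.36,-0.129,0,0,0,0,0],[-0.44,-0.158,0,0,0,0,0],[-0.52,-0.186,0,0,0,0,0],[-0.6,-0.215,0,0,0,0,0],[-0.67,-0.24,0,0,0,0,0],[-0.72,-0.258,0,0,0,0,0]]])

```text
time_s: 22.72
tool_pos: [0.5412, 0.0003, 0.1125]
tool_rot: [-179.9, 0.0, 89.8]
force: [-0.4, -0.5, -2.0]
grip_width: 0.0266
grasp_force: 20.0
```

Emit:
servo_tool(series=[[[-0.05,-0.018,0,0,0,0,0],[-0.12,-0.043,0,0,0,0,0],[-0.2,-0.072,0,0,0,0,0],[-0.28,-0.1,0,0,0,0,0],[-0.36,-0.129,0,0,0,0,0],[-0.44,-0.158,0,0,0,0,0],[-0.52,-0.186,0,0,0,0,0],[-0.59,-0.211,0,0,0,0,0],[-0.65,-0.233,0,0,0,0,0],[-0.69,-0.247,0,0,0,0,0],[-0.71,-0.254,0,0,0,0,0],[-0.717,-0.257,0,0,0,0,0]]])

```text
time_s: 23.72
tool_pos: [0.4656, -0.212, 0.1129]
tool_rot: [180.0, -0.0, 89.9]
force: [-0.6, -0.0, -1.2]
grip_width: 0.0264
grasp_force: 20.0
```

Emit:
servo_tool(series=[[[0,0,0,0,0,0,0],[0,0,0.02,0,0,0,0],[0,0,0.06,0,0,0,0],[0,0,0.1,0,0,0,0],[0,0,0.14,0,0,0,0],[0,0,0.18,0,0,0,0],[0,0,0.215,0,0,0,0],[0,0,0.245,0,0,0,0],[0,0,0.265,0,0,0,0],[0,0,0.278,0,0,0,0],[0,0,0.286,0,0,0,0],[0,0,0.29,0,0,0,0]]])

```text
time_s: 24.72
tool_pos: [0.4663, -0.211, 0.0258]
tool_rot: [180.0, 0.0, 90.0]
force: [0.3, 0.3, -1.4]
grip_width: 0.0264
grasp_force: 20.0
```

Emit:
servo_tool(series=[[[0,0,0.003,0,0,0,0],[0,0,0.006,0,0,0,0],[0,0,0.008,0,0,0,0],[0,0,0.01,0,0,0,0],[0,0,0.01,0,0,0,0],[0,0,0.01,0,0,0,0]]])

```text
time_s: 25.22
tool_pos: [0.4663, -0.2109, 0.0231]
tool_rot: [180.0, -0.0, 90.0]
force: [-1.0, -0.4, -1.4]
grip_width: 0.0264
grasp_force: 20.0
```

Emit:
servo_tool(series=[[[0,0,0.001,0,0,0,0],[0,0,0.002,0,0,0,0],[0,0,0.002,0,0,0,0],[0,0,0.002,0,0,0,0]]])

```text
time_s: 25.55
tool_pos: [0.4666, -0.211, 0.0228]
tool_rot: [180.0, -0.0, 90.0]
force: [-0.7, 0.8, 3.2]
grip_width: 0.0266
grasp_force: 20.0
```

Emit:
servo_tool(series=[[[0,0,0,0,0,0,0.32],[0,0,0,0,0,0,0.36],[0,0,0,0,0,0,0.42],[0,0,0,0,0,0,0.5],[0,0,0,0,0,0,0.6],[0,0,0,0,0,0,0.75],[0,0,0,0,0,0,0.9],[0,0,0,0,0,0,1],[0,0,0,0,0,0,1],[0,0,0,0,0,0,1]]])

```text
time_s: 26.38
tool_pos: [0.4662, -0.2109, 0.0224]
tool_rot: [180.0, -0.0, 90.0]
force: [-0.5, 0.9, -0.2]
grip_width: 0.0752
grasp_force: 0.0
```

Emit:
servo_tool(series=[[[0,0,-0.02,0,0,0,1],[0,0,-0.06,0,0,0,1],[0,0,-0.11,0,0,0,1],[0,0,-0.17,0,0,0,1],[0,0,-0.23,0,0,0,1],[0,0,-0.29,0,0,0,1],[0,0,-0.35,0,0,0,1],[0,0,-0.4,0,0,0,1],[0,0,-0.423,0,0,0,1],[0,0,-0.423,0,0,0,1]]])

```text
time_s: 27.22
tool_pos: [0.4675, -0.2115, 0.1517]
tool_rot: [179.8, 0.0, 90.0]
force: [0.2, -0.1, -0.5]
grip_width: 0.087
grasp_force: 0.0
```

Emit:
servo_tool(series=[[[0.03,0.026,0,0,0,0,1],[0.08,0.069,0,0,0,0,1],[0.15,0.129,0,0,0,0,1],[0.22,0.189,0,0,0,0,1],[0.29,0.249,0,0,0,0,1],[0.36,0.309,0,0,0,0,1],[0.42,0.361,0,0,0,0,1],[0.47,0.404,0,0,0,0,1],[0.505,0.434,0,0,0,0,1],[0.518,0.445,0,0,0,0,1],[0.518,0.445,0,0,0,0,1],[0.518,0.445,0,0,0,0,1]]])

```text
time_s: 28.22
tool_pos: [0.5988, -0.0564, 0.1487]
tool_rot: [-179.9, 0.0, 90.0]
force: [-0.1, -0.7, -0.1]
grip_width: 0.0871
grasp_force: 0.0
```

```bash
python3 - <<'E'
from cell import get_obs, eyes, env
import cv2, pickle
o=get_obs(); d=eyes.read_camera("wrist"); pickle.dump((o,d),open("w5.pkl","wb")); cv2.imwrite("pics/w5.png",d["frame"][:,:,::-1]); print(o["tool_pos"],o["tool_rot"])
E
```

```text
[ 0.59880002 -0.05638213  0.14872689] [-1.79922510e+02  4.70414121e-02  8.99910928e+01]
```

View pics/w5.png

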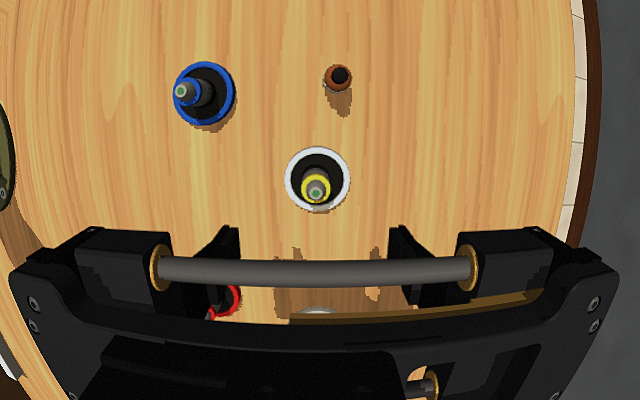

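Yellow stands upright on the white seat, nose at (316,194) and centred between the fingers. Blue stands on the blue seat with its nose at (180,92). I'll grasp yellow.

Emit:
servo_tool(series=[[[0,0,0.04,0,0,0,1],[0,0,0.1,0,0,0,1],[0,0,0.17,0,0,0,1],[0,0,0.24,0,0,0,1],[0,0,0.3,0,0,0,1],[0,0,0.35,0,0,0,1],[0,0,0.39,0,0,0,1],[0,0,0.41,0,0,0,1],[0,0,0.42,0,0,0,1],[0,0,0.421,0,0,0,1],[0,0,0.421,0,0,0,0.75],[0,0,0.421,0,0,0,0.6]]])

```text
time_s: 29.27
tool_pos: [0.6004, -0.0555, 0.024]
tool_rot: [179.9, -0.0, 90.0]
force: [0.3, 0.2, 0.8]
grip_width: 0.08
grasp_force: 0.0
```

Emit:
servo_tool(series=[[[0,0,0,0,0,0,0.5],[0,0,0,0,0,0,0.4],[0,0,0,0,0,0,0.35],[0,0,0,0,0,0,0.3],[0,0,0,0,0,0,0.2],[0,0,0,0,0,0,0],[0,0,0,0,0,0,0],[0,0,0,0,0,0,0],[0,0,0,0,0,0,0],[0,0,0,0,0,0,0]]])

```text
time_s: 30.1
tool_pos: [0.5997, -0.0553, 0.023]
tool_rot: [180.0, -0.0, 90.0]
force: [0.7, -0.4, -0.2]
grip_width: 0.0264
grasp_force: 20.0
```

Emit:
servo_tool(series=[[[0,0,-0.005,0,0,0,0],[0,0,-0.015,0,0,0,0],[0,0,-0.035,0,0,0,0],[0,0,-0.065,0,0,0,0],[0,0,-0.1,0,0,0,0],[0,0,-0.14,0,0,0,0],[0,0,-0.18,0,0,0,0],[0,0,-0.22,0,0,0,0],[0,0,-0.255,0,0,0,0],[0,0,-0.28,0,0,0,0],[0,0,-0.295,0,0,0,0],[0,0,-0.3,0,0,0,0]]])

```text
time_s: 31.1
tool_pos: [0.6, -0.0554, 0.114]
tool_rot: [179.9, -0.0, 90.0]
force: [0.2, -0.3, -0.7]
grip_width: 0.0261
grasp_force: 20.0
```

Emit:
servo_tool(series=[[[0.02,0.001,0,0,0,0,0],[0.07,0.005,0,0,0,0,0],[0.15,0.01,0,0,0,0,0],[0.25,0.016,0,0,0,0,0],[0.35,0.023,0,0,0,0,0],[0.45,0.029,0,0,0,0,0],[0.55,0.036,0,0,0,0,0],[0.65,0.042,0,0,0,0,0],[0.75,0.049,0,0,0,0,0],[0.84,0.055,0,0,0,0,0],[0.895,0.059,0,0,0,0,0],[0.919,0.06,0,0,0,0,0]]])

```text
time_s: 32.1
tool_pos: [0.6161, 0.2247, 0.1117]
tool_rot: [-179.9, -0.0, 90.3]
force: [-0.9, 0.5, -2.3]
grip_width: 0.0267
grasp_force: 20.0
```

Emit:
servo_tool(series=[[[0,0,0,0,0,0,0],[0,0,0.02,0,0,0,0],[0,0,0.06,0,0,0,0],[0,0,0.1,0,0,0,0],[0,0,0.14,0,0,0,0],[0,0,0.18,0,0,0,0],[0,0,0.215,0,0,0,0],[0,0,0.245,0,0,0,0],[0,0,0.265,0,0,0,0],[0,0,0.278,0,0,0,0],[0,0,0.286,0,0,0,0],[0,0,0.29,0,0,0,0]]])

```text
time_s: 33.1
tool_pos: [0.6175, 0.2204, 0.0259]
tool_rot: [180.0, -0.0, 90.1]
force: [-0.4, -0.6, -1.7]
grip_width: 0.0267
grasp_force: 20.0
```

Emit:
servo_tool(series=[[[0,0,0.003,0,0,0,0],[0,0,0.006,0,0,0,0],[0,0,0.008,0,0,0,0],[0,0,0.01,0,0,0,0],[0,0,0.011,0,0,0,0],[0,0,0.011,0,0,0,0],[0,0,0.011,0,0,0,0]]])

```text
time_s: 33.68
tool_pos: [0.6176, 0.2204, 0.023]
tool_rot: [180.0, -0.0, 90.0]
force: [1.5, -0.4, 0.1]
grip_width: 0.0266
grasp_force: 20.0
```

Weight is off, so I'll release, rise, then check with the top and side cameras.

Emit:
servo_tool(series=[[[0,0,0.001,0,0,0,0],[0,0,0.001,0,0,0,0],[0,0,0.001,0,0,0,0.32],[0,0,0.001,0,0,0,0.36],[0,0,0.001,0,0,0,0.42],[0,0,0.001,0,0,0,0.5],[0,0,0.001,0,0,0,0.6],[0,0,0.001,0,0,0,0.75],[0,0,0.001,0,0,0,0.9],[0,0,0.001,0,0,0,1],[0,0,0.001,0,0,0,1],[0,0,0.001,0,0,0,1]]])

```text
time_s: 34.68
tool_pos: [0.6174, 0.2203, 0.0224]
tool_rot: [180.0, -0.0, 90.0]
force: [-0.3, -0.9, -0.9]
grip_width: 0.075
grasp_force: 0.0
```

Emit:
servo_tool(series=[[[0,0,-0.02,0,0,0,1],[0,0,-0.06,0,0,0,1],[0,0,-0.11,0,0,0,1],[0,0,-0.17,0,0,0,1],[0,0,-0.23,0,0,0,1],[0,0,-0.3,0,0,0,1],[0,0,-0.38,0,0,0,1],[0,0,-0.46,0,0,0,1],[0,0,-0.5,0,0,0,1],[0,0,-0.5,0,0,0,1]]])

```text
time_s: 35.52
tool_pos: [0.6196, 0.2209, 0.177]
tool_rot: [179.6, -0.2, 90.0]
force: [0.1, -0.3, 0.9]
grip_width: 0.0868
grasp_force: 0.0
```

Emit:
servo_tool(series=[[[0.05,0,0,0,0,0,1],[0.12,0,0,0,0,0,1],[0.2,0,0,0,0,0,1],[0.28,0,0,0,0,0,1],[0.36,0,0,0,0,0,1],[0.43,0,0,0,0,0,1],[0.48,0,0,0,0,0,1],[0.5,0,0,0,0,0,1],[0.5,0,0,0,0,0,1],[0.5,0,0,0,0,0,1],[0.5,0,0,0,0,0,1],[0.5,0,0,0,0,0,1]]])

```text
time_s: 36.52
tool_pos: [0.618, 0.3682, 0.1727]
tool_rot: [180.0, 0.0, 89.9]
force: [0.4, -0.4, -0.5]
grip_width: 0.0865
grasp_force: 0.0
```

```bash
python3 - <<'E'
from cell import get_obs, eyes, env
import cv2, numpy as np, pickle
d={n:eyes.read_camera(n) for n in("top","side")}; pickle.dump(d,open("end.pkl","wb"))
a=d["top"]["frame"][140:265,195:445,::-1]; b=d["side"]["frame"][115:290,180:430,::-1]
cv2.imwrite("pics/end.png",cv2.resize(np.vstack([a,b]),None,fx=2,fy=2,interpolation=cv2.INTER_CUBIC)); print(get_obs()["tool_pos"],get_obs()["grasp_force"])
E
```

```text
[0.61780237 0.36887828 0.17281875] 0.0
```

View pics/end.png

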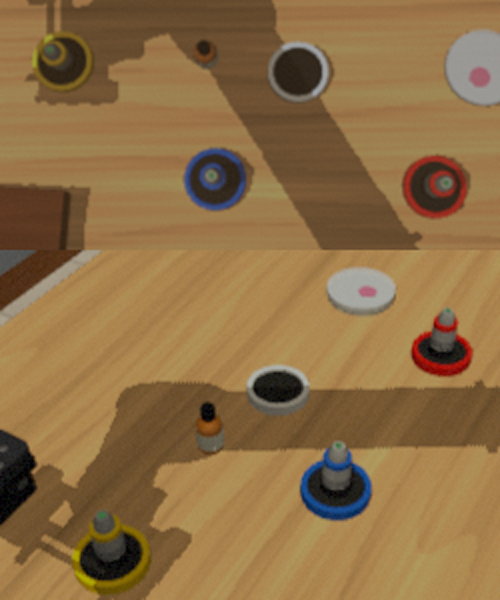

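Each objective stands upright and centred on the seat of its own colour: in the top half, the yellow nose is at (50,51), blue at (211,176) and red at (446,184). The white seat is empty, the bottle and dish haven't moved, and the gripper is clear.

```bash
python3 -c "
from cell import env
print(env.sign_off())"
```

```text
the job is handed in; nothing more can be done
None
```

All three objectives stand upright on the seats of their own colour in the final camera views, with yellow parked on the white seat on the way; the gripper has let go, and the job is handed in at about 37 s (no verdict was returned).

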